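Secure the objective carrier and hold it up

ROBOT

A 6-joint arm with a two-finger parallel gripper is mounted at the origin on the work surface. World frame = base frame: x ahead of the robot, y to its left, z up, the work surface at z = 0. Lengths are in m, angles in rad, forces in N, time in s.
With the tool pointing down it reaches from about 0.25 to 0.775 m from the base axis. Payload 4 kg.
Tool frame: the origin (TCP) lies on the centre line of the jaws, within the pads' length; the fingertips stand 8 mm ahead of it and the grasp point (between the pads) lies 11 mm behind it; z points along the fingers, y is the direction in which the jaws open and shut (so a half turn about z gives the same grasp; the last joint's range is limited). The gripper opens to 94 mm and grips with 3 to 60 N. Pads are 16 mm wide; open, the fingers measure 119 mm over their backs; the gripper's body (75 mm by 177 mm) begins 78 mm behind the grasp point.
Start: joints at [-1.291, 0.087, 1.371, -0, 1.684, -0.103], TCP at [0.205, -0.51, 0.214] pointing down, gripper open.
Joint ranges: [-3.1, 3.1], [-0.76, 2.03], [0.27, 2.55], [-1.08, 4.22], [0.17, 2.65], [-2.57, 2.57]. Speed limits (rad/s): [2.79, 2.79, 3.14, 3.14, 3.14, 3.14].

INTERFACE

Orientations are given as [roll, pitch, yaw] about the fixed x, y, z axes, in that order (R = Rz(yaw) Ry(pitch) Rx(roll)).
In Python, from bench import robot, cams, close_job gives the robot as it stands.
- The arm moves only by the tool arm_command, never from a script. Its argument "plan" is one flat list of numbers, 7 for each row, row after row: the shift along the tool's x, y, z in cm, then the turn, a rotation vector about the tool's x, y, z in degrees, then the closure, from 0 (fully open) to 1 (shut). A call has 1 to 8 rows; each row shifts and turns the commanded pose from where the row before left it, along the tool's axes as they then stand; what a row does not reach is not made up. A row lasts 1/8 s, in which the tool goes at most 62.5 mm and 10.7 degrees, less where a joint would pass 70% of its speed; a pose out of reach is approached as far as the arm can. A call with a gripper value outside its range is refused whole. The fingers move at their own pace and stop on an object; the grip force is fixed at half the most. Time passes only in rows, so rows that do not move let the fingers close. It gives the time, the measured TCP pose, the force and the opening at its end, in the units of the state.
- robot.get_obs(): the state, without advancing time (a new reading comes with each control period).
- cams.snapshot(name): name is "scene" or "top" or "wrist"; returns a dict with "pixels" (384x512x3 uint8, red, green, blue), "fov_y" (degrees; the focal length in pixels is half the picture's height over the tangent of half this angle, whatever the lens; pixels are square), "cx", "cy" (the principal point, pixels), "camera_from_world" (4x4, takes a point from world to camera coordinates); the wrist camera has in their place "tool_from_camera" (4x4, takes a point from camera to tool coordinates, whose origin is the TCP and whose axes are the flange's). Camera axes: x right, y up, looking along -z (the intrinsics and any distortion apply to the point x, -y, -z); pixel columns grow to the right and rows downward; lengths in m; the calibration is good to about 2 mm. A picture is of the moment at which its call begins: read the wrist's pose just before it. There is no depth.
- close_job(): hands the job in, once; it reports no verdict.
The state is a dict: "time": time; "joint_positions": joint angles; "qvel": joint speeds; "joint_torque": joint torques, N m; "tool_pos": TCP position; "ee_rot": TCP orientation; "wrist_force": force on the tool from outside, world axes, zero at the start; "wrist_torque": the same for the moment, N m; "width": finger opening in m.
Only numpy, scipy, OpenCV 4.12 (cv2) and the standard library are available. Lean on these libraries where they do the work, as an engineer would, in place of code of your own. Each camera call takes 0.05 s, during which the arm holds its last target.

TASK

Slide the orange retainer ring over the steel stem of the objective carrier, all the way down onto its shoulder, so that the three microscope objectives cannot jump out. Then lift the loaded carrier straight up out of its blue dock and finish while holding it in the gripper, still and level, with its underside about 10 cm above where it stood; leave the bottle, dish, box and screwdriver where they are.

Things in the scene. Friction and masses are not known exactly. Their poses are not given: they have to be found in the camera images.
- carrier: Grey carrier, loose in the dock. Origin: centre of its underside; z up the stem. Base disc 120 mm wide, 8 thick; three cups 40 mm off axis hold upright objectives (tops 52 mm above underside). Black pillar, 28 mm diameter, ends in a flat shoulder 55 mm up; steel stem, 16 mm diameter, goes on to 120 mm (last 6 mm tapered to 10). Stem is the handle. 0.3 kg, loaded 0.6 kg, balanced about the stem.
- stem_grip (a point): Point on the axis of the carrier's stem at which to hold it: 107 mm above the carrier's underside, 13 mm below the stem's top, 24 mm above the top of the retainer once that is home. z along the stem.
- retainer_mid (a point): Centre, half-way up, of the loose orange retainer ring, flat on the bench, hub up: hub 32 mm diameter, 28 high, to grip; at its foot a flange 92 mm diameter, 4 thick; through hole 20 mm; 80 g. Underside 14 mm below this point. z is its axis. Home, its underside lies on the shoulder (this point 69 mm above carrier's underside), flange 3 mm over the objectives. It drops down the stem freely.
- retainer: The same retainer ring; origin at the centre of its underside.
- dock: Round blue dock fixed to the bench, 140 mm diameter. Origin: centre of its underside, at bench height. The carrier stands on its floor, 14 mm above the bench, inside an 8 mm high rim (inner diameter 128 mm).
- objective_a: Microscope objective 1 of 3, loose, 23 mm diameter, 44 mm tall, steel with a red band, upright in its cup of the carrier, 70 g. Origin: centre of its underside, 8 mm above the carrier's underside. Not to be handled.
- objective_b: Microscope objective 2 of 3, loose, 23 mm diameter, 44 mm tall, steel with a yellow band, upright in its cup of the carrier, 70 g. Origin: centre of its underside, 8 mm above the carrier's underside. Not to be handled.
- objective_c: Microscope objective 3 of 3, loose, 23 mm diameter, 44 mm tall, steel with a green band, upright in its cup of the carrier, 70 g. Origin: centre of its underside, 8 mm above the carrier's underside. Not to be handled.
- oil_bottle: Bystander: small amber bottle with black cap, 28 mm diameter, 52 mm tall; origin under its centre.
- dish: Bystander: blue round open dish, 72 mm diameter, 14 mm tall; origin under its centre.
- slide_box: Bystander: blue box with white lid, 92 x 87 mm, 34 mm tall; origin under its centre.
- screwdriver: Bystander: small screwdriver, 150 mm long, lying on the bench along its x axis; origin on the bench under it.
Mind the look-alikes: they are no part of the job. Of the things like the retainer, leave any that is green; of the rest the larger one is meant. There is more than one size of the carrier; the one meant has the size given above.

How it is judged:
By the outcome, as a careful person would: the job done as asked, in the order asked, and still so for the second after the job is handed in, while the arm keeps its last pose, push and grip.
It also fails if it takes over 58 s, if anything falls off the work surface, if the arm or the gripper's body presses on something with over 40 N, if the wrist force passes 120 N, or if a joint passes its speed limit or range.

## Working session

There is one attempt and no reset: what is moved stays moved. The work goes in short steps, Python scripts to look and compute and a tool call to move; the robot and the scene stay as the last step left them, time stands still between calls to the robot, and variables do not carry over. Pictures are saved under pics/ and viewed, and the job is handed in when it is done.

Besides the shell and the picture viewer there is one more tool, called after "Request:" by a JSON object that holds its "name" and its "arguments". arm_command: Moves the arm, as the interface text tells. Its arguments: {"type":"object","properties":{"plan":{"type":"array","items":{"type":"number"}}},"required":["plan"]}

```bash
mkdir -p pics; ls
python3 - <<'E'
from bench import robot,cams
import cv2
o=robot.get_obs()
for k,v in o.items(): print(k,v)
for n in ("scene","top","wrist"):
    s=cams.snapshot(n); cv2.imwrite(f"pics/{n}0.png",s["pixels"][:,:,::-1])
    print(n,{k:v for k,v in s.items() if k!="pixels"})
E
```

```text
pics
time 0.0
joint_positions [-1.29110505e+00  8.79716968e-02  1.37224022e+00  2.85376262e-05
  1.68359534e+00 -1.03116949e-01]
qvel [-6.03708000e-06  3.67118683e-04 -8.60531036e-04  1.59493186e-03
  8.79754681e-04  2.63746905e-04]
joint_torque [ 4.36791424e-04 -3.40173376e+01 -3.02430689e+01  7.19442498e-02
  3.29017255e-02 -2.00842201e-04]
tool_pos [ 0.20528987 -0.50968368  0.21230216]
ee_rot [-3.13939273e+00 -2.56171598e-04  3.82811128e-01]
wrist_force [-0.61999746  0.22072475 -0.40139783]
wrist_torque [-0.02198414 -0.00799094  0.00323964]
width 0.09438757551041052
scene {'fov_y': 55.462003572660606, 'cx': 252.1381482562832, 'cy': 187.90270702295976, 'camera_from_world': array([[-0.42155166,  0.90666745,  0.01575877,  0.2484577 ],
       [-0.49303529, -0.24375092,  0.83516567,  0.19358505],
       [ 0.76105874,  0.34429584,  0.54977265, -1.38596973],
       [ 0.        ,  0.        ,  0.        ,  1.        ]])}
top {'fov_y': 57.615093918439605, 'cx': 251.8819577234299, 'cy': 189.19850221225497, 'camera_from_world': array([[ 0.01052451, -0.99948921, -0.03017537,  0.01134795],
       [ 0.99724246,  0.0082743 ,  0.0737497 , -0.57955178],
       [-0.07346235, -0.03086834,  0.99682016, -0.91943276],
       [ 0.        ,  0.        ,  0.        ,  1.        ]])}
wrist {'fov_y': 64.0486126155391, 'cx': 252.48151987051537, 'cy': 188.21542137085544, 'tool_from_camera': array([[-3.55765211e-04,  9.61006288e-01,  2.76526289e-01,
         7.97530740e-02],
       [ 9.99999932e-01,  3.68712229e-04,  5.17280234e-06,
         3.31894542e-04],
       [-9.69875289e-05,  2.76526272e-01, -9.61006353e-01,
        -1.71412841e-01],
       [ 0.00000000e+00,  0.00000000e+00,  0.00000000e+00,
         1.00000000e+00]])}
```

View pics/scene0.png

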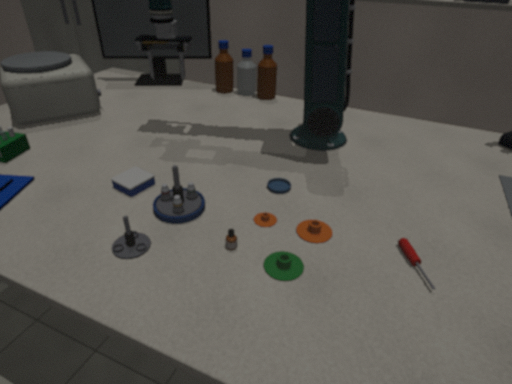

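View pics/top0.png

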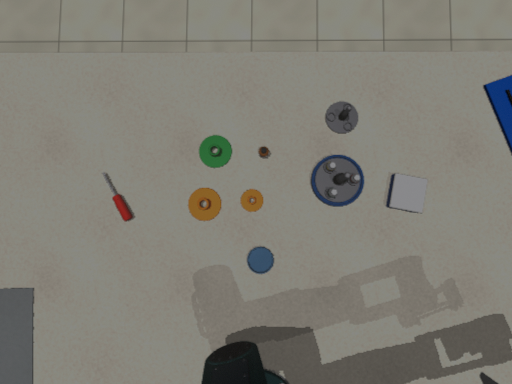

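View pics/wrist0.png

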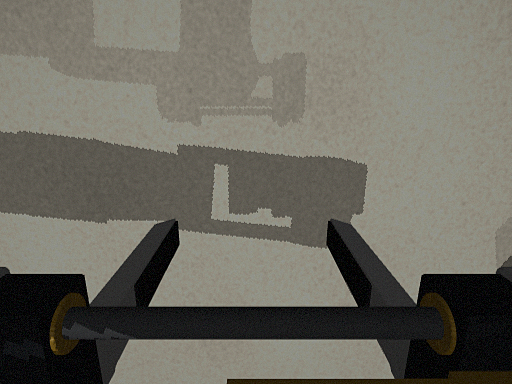

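The scene has four retainer-like or carrier-like groups to sort out (top view pixels):
- **Rings:** green (215,151), large orange (205,204), small orange (252,200). I want the larger orange one at (205,204).
- **Carriers:** a small grey one (342,117), loose on the bench, and a large one in the blue dock (337,180) with objectives. I want the docked one.

I'll confirm the sizes by measuring.

```bash
cat > h.py <<'E'
from bench import robot,cams
import cv2, numpy as np
from scipy.spatial.transform import Rotation as R
def snap(n):
    o=robot.get_obs(); s=cams.snapshot(n); p=s["pixels"]
    s["f"]=p.shape[0]/2/np.tan(np.radians(s["fov_y"]/2))
    if n=="wrist":
        T=np.eye(4); T[:3,:3]=R.from_euler("xyz",o["ee_rot"]).as_matrix(); T[:3,3]=o["tool_pos"]
        s["W"]=T@s["tool_from_camera"]
    else: s["W"]=np.linalg.inv(s["camera_from_world"])
    s["bgr"]=np.ascontiguousarray(p[:,:,::-1]); s["hsv"]=cv2.cvtColor(s["bgr"],cv2.COLOR_BGR2HSV)
    return s
def ray(s,u,v):
    d=np.array([(u-s["cx"])/s["f"],-(v-s["cy"])/s["f"],-1.]); return s["W"][:3,3],s["W"][:3,:3]@d
def onz(s,u,v,z):
    c,d=ray(s,u,v); return c+d*(z-c[2])/d[2]
def proj(s,P):
    q=np.linalg.inv(s["W"])@np.append(P,1); return s["cx"]+s["f"]*q[0]/-q[2], s["cy"]-s["f"]*q[1]/-q[2]
def blobs(s,lo,hi,amin=30):
    m=cv2.inRange(s["hsv"],lo,hi)
    m=cv2.morphologyEx(m,cv2.MORPH_CLOSE,np.ones((3,3),np.uint8))
    cs,_=cv2.findContours(m,cv2.RETR_EXTERNAL,cv2.CHAIN_APPROX_NONE)
    return [c for c in cs if cv2.contourArea(c)>amin]
def circ(s,c,z):
    # contour back-projected on plane z, fit circle
    p=np.array([onz(s,u,v,z)[:2] for u,v in c[:,0].astype(float)])
    A=np.c_[2*p,np.ones(len(p))]; x=np.linalg.lstsq(A,(p**2).sum(1),rcond=None)[0]
    r=np.sqrt(x[2]+x[:2]@x[:2]); res=np.hypot(*(p-x[:2]).T)-r
    return x[:2],r,res.std()
E
python3 - <<'E'
from h import *
for n in ("top","scene"):
    s=snap(n)
    for nm,lo,hi,z in (("orange",(8,150,60),(20,255,255),.004),("green",(45,100,40),(80,255,255),.004),("dock",(100,100,30),(125,255,255),.022)):
        for c in blobs(s,lo,hi):
            x,y,w,h=cv2.boundingRect(c); ce,r,e=circ(s,c,z); print(n,nm,x,y,w,h,ce.round(4),"D",round(2*r,4),e.round(4))
    b=s["bgr"]
    cr=b[80:230,170:400] if n=="top" else b[150:280,90:350]
    cv2.imwrite(f"pics/crop_{n}.png",cv2.resize(cr,None,fx=3,fy=3,interpolation=cv2.INTER_CUBIC))
E
```

```text
top orange 241 190 22 21 [0.5513 0.0177] D 0.057 0.0007
top orange 189 188 32 32 [0.54   0.1476] D 0.0865 0.0007
top green 200 136 32 31 [0.6865 0.1208] D 0.0862 0.0008
top dock 248 247 25 26 [ 0.393 -0.007] D 0.0637 0.0009
top dock 312 155 52 51 [ 0.6062 -0.2115] D 0.135 0.0007
top dock 484 75 28 77 [ 0.7972 -0.6626] D 0.1335 0.0266
scene orange 297 220 35 23 [0.5435 0.1494] D 0.0828 0.0012
scene orange 254 213 22 13 [0.5554 0.0204] D 0.0516 0.0015
scene orange 260 59 16 8 [-0.8845 -0.5788] D 0.134 0.0148
scene orange 217 54 15 8 [-0.8726 -0.8809] D 0.1407 0.017
scene green 264 252 39 28 [0.6894 0.1231] D 0.0835 0.0008
scene green 0 133 25 16 [ 0.5369 -0.9984] D 0.082 0.0154
scene dock 154 197 50 26 [ 0.6208 -0.2013] D 0.1249 0.0065
scene dock 269 180 20 11 [0.4129 0.0015] D 0.0537 0.002
scene dock 114 179 40 17 [ 0.5919 -0.3765] D 0.0855 0.0093
scene dock 0 175 33 34 [ 0.7692 -0.681 ] D 0.1301 0.02
scene dock 242 49 9 8 [-0.9893 -0.7777] D 0.1593 0.0265
scene dock 264 45 9 9 [-1.1476 -0.6984] D 0.1911 0.0336
scene dock 219 40 9 9 [-1.1379 -1.0316] D 0.2025 0.0371
```

View pics/crop_top.png

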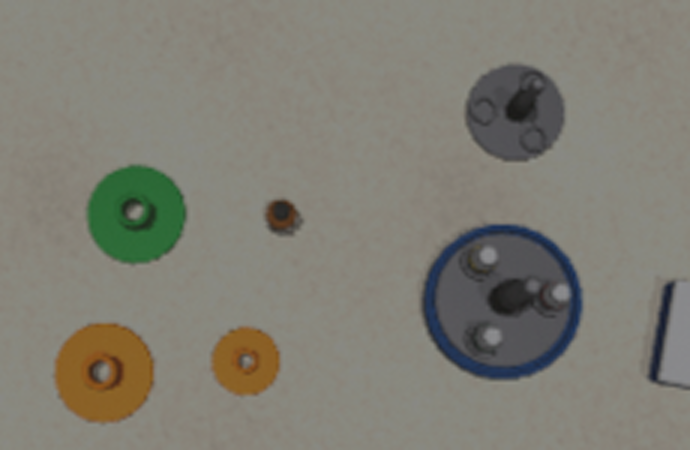

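View pics/crop_scene.png

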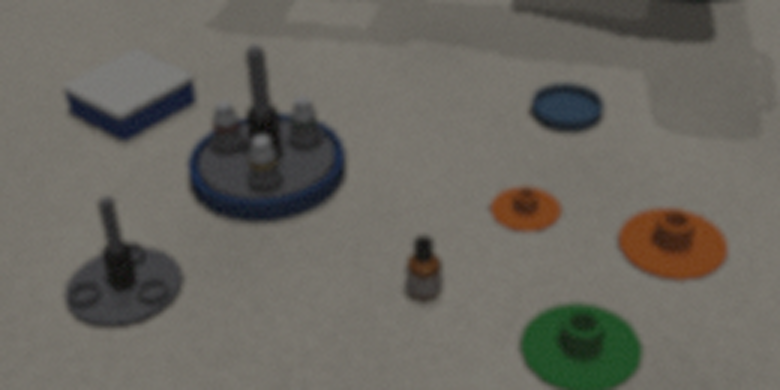

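The crops confirm the choice. The large orange ring at (205,204) is the larger non-green one, about 90 mm wide, at roughly (0.541, 0.148). The carrier meant is the loaded one in the blue dock, about (0.606, -0.212). I'll go over the carrier first and measure it with the wrist camera.

Request:
{"name": "arm_command", "arguments": {"plan": [3,-0.8,-0.5,0,0,0,0,5,-1.3,-0.5,0,0,0,0,5,-1.3,-0.5,0,0,0,0,5,-1.3,-0.5,0,0,0,0,5,-1.3,-0.5,0,0,0,0,5,-1.3,-0.5,0,0,0,0,5,-1.3,0,0,0,0,0,5,-1.3,0,0,0,0,0]}}

```text
time: 1.25
tool_pos: [0.5222, -0.2753, 0.2435]
ee_rot: [3.141, 0.0, 0.383]
wrist_force: [-0.1, 0.8, 0.1]
width: 0.094
```

Request:
{"name": "arm_command", "arguments": {"plan": [5,-1.4,0,0,0,0,0,3,-0.8,0,0,0,0,0,2.3,-0.6,0,0,0,0,0,0,0,0,0,0,0,0,0,0,0,0,0,0,0]}}

```text
time: 1.88
tool_pos: [0.6054, -0.2126, 0.2433]
ee_rot: [3.142, 0.001, 0.382]
wrist_force: [0.5, 0.4, -0.3]
width: 0.0941
```

Run:
```python
from h import *
s=snap("wrist"); cv2.imwrite("pics/w1.png",s["bgr"])
o=robot.get_obs(); print(o["tool_pos"],o["ee_rot"],o["joint_positions"])
for c in blobs(s,(100,100,30),(125,255,255),500):
    ce,r,e=circ(s,c,.022); print(cv2.boundingRect(c),ce,2*r,e)
```

```text
[ 0.60527542 -0.21278569  0.24352998] [3.14139389e+00 5.90791246e-04 3.81664933e-01] [-4.26087405e-01  2.92258954e-01  1.07264861e+00 -5.76567776e-04
  1.77694971e+00  7.62925983e-01]
(38, 221, 55, 48) [ 0.39870075 -0.01108682] 0.0719021637240017 0.0019001970313352473
(199, 108, 107, 105) [ 0.60590124 -0.21164855] 0.13691759283532212 0.00039062734008354894
```

View pics/w1.png

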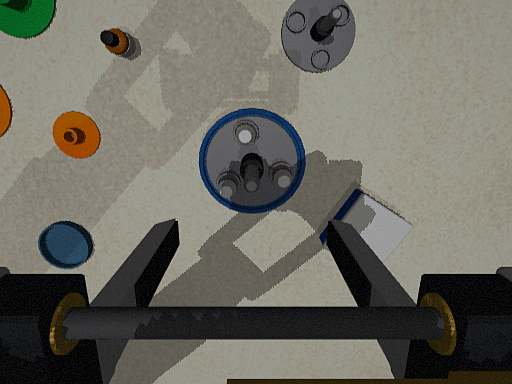

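Run:
```python
from h import *
s=snap("wrist")
cv2.imwrite("pics/w1c.png",cv2.resize(s["bgr"][100:225,190:315],(750,750)[:2] if 0 else (600,600),interpolation=cv2.INTER_CUBIC))
for z in(.014,.022,.069,.134): print(z,proj(s,[.606,-.2116,z]))
t=snap("top");print(proj(t,[.606,-.2116,.134]))
cv2.imwrite("pics/t1c.png",cv2.resize(t["bgr"][150:210,307:367],(600,600),interpolation=cv2.INTER_CUBIC))
```

```text
0.014 (np.float64(251.56103402566737), np.float64(161.4953096557148))
0.022 (np.float64(251.54513858526664), np.float64(162.68505016722258))
0.069 (np.float64(251.43781856360985), np.float64(170.7177296175527))
0.134 (np.float64(251.23464403831522), np.float64(185.92491844373657))
(np.float64(347.30863973583877), np.float64(175.2520793757667))
```

View pics/w1c.png

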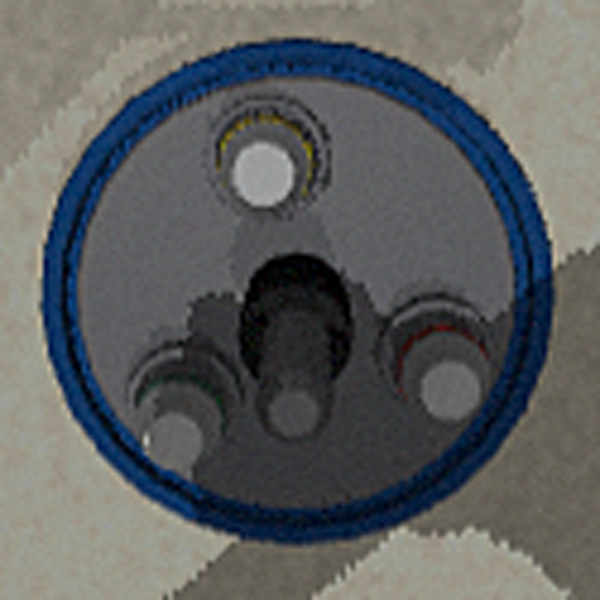

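View pics/t1c.png

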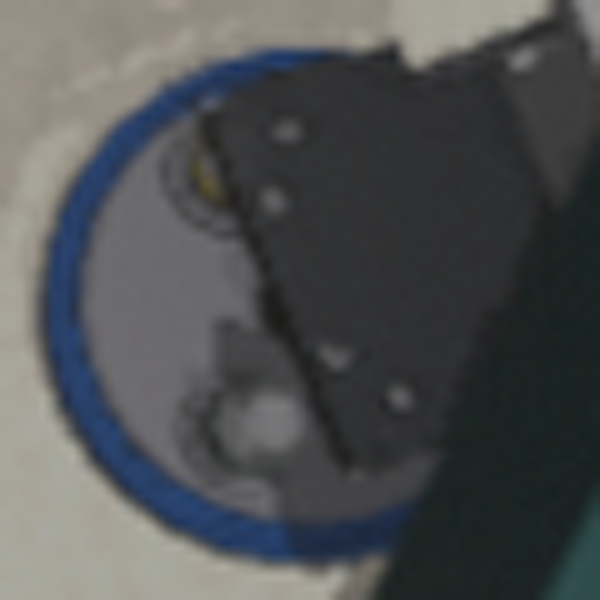

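The wrist crop shows the stem's top face at crop (292,412), full-frame (250.5,185.5), with three objectives around it. That is almost exactly where the dock centre predicts. I'll turn it into a position and go to the ring.

Run:
```python
from h import *
s=snap("wrist")
print(onz(s,250.5,185.5,.134))
p=onz(s,250.5,185.5,.134)
t=snap("top");print(proj(t,p))
im=cv2.imread("pics/top0.png"); cv2.imwrite("pics/t0c.png",cv2.resize(im[150:210,307:367],(600,600),interpolation=cv2.INTER_CUBIC))
o=robot.get_obs(); T=R.from_euler("xyz",o["ee_rot"])
print(T.inv().apply(np.array([.541,.148,.2])-o["tool_pos"])*100)
```

```text
[ 0.60613415 -0.21095699  0.134     ]
(np.float64(347.0334466288184), np.float64(175.1936352156772))
[  7.4496944  -35.88293508   4.36786603]
```

View pics/t0c.png

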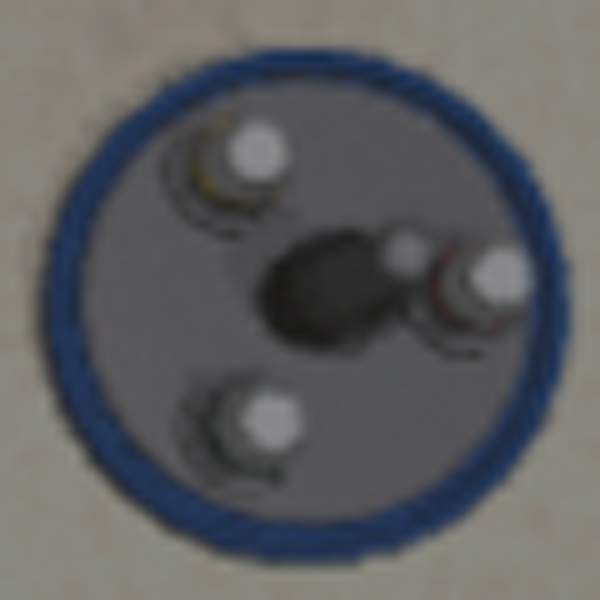

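The top view shows the stem tip at (347.0,174.8), against (347.0,175.2) predicted from the wrist view, so the two agree within 1 mm. The stem is at about (0.6062, -0.211). Next is the ring.

Request:
{"name": "arm_command", "arguments": {"plan": [0.6,-3,0,0,0,0,0,1,-5,0,0,0,0,0,1,-5,0,0,0,0,0,1,-5,0,0,0,0,0,1,-5,1,0,0,0,0,1,-5,1,0,0,0,0,1,-5,1,0,0,0,0,0.8,-2.9,1.4,0,0,0,0]}}

```text
time: 3.12
tool_pos: [0.54, 0.1505, 0.2]
ee_rot: [3.141, -0.002, 0.384]
wrist_force: [-0.4, -0.1, -0.1]
width: 0.094
```

Request:
{"name": "arm_command", "arguments": {"plan": [0,0,0,0,0,0,0,0,0,0,0,0,0,0]}}

```text
time: 3.38
tool_pos: [0.5409, 0.1478, 0.1999]
ee_rot: [3.141, -0.0, 0.382]
wrist_force: [0.9, -0.5, 0.1]
width: 0.0943
```

Run:
```python
from h import *
s=snap("wrist"); cv2.imwrite("pics/w2.png",s["bgr"])
o=robot.get_obs(); print(o["tool_pos"],o["ee_rot"],o["joint_positions"])
for c in blobs(s,(8,130,50),(20,255,255),500):
    ce,r,e=circ(s,c,.004); x,y,w,h=cv2.boundingRect(c); print((x,y,w,h),ce,2*r,e)
for z in(.004,.028): print(proj(s,[.541,.148,z]))
u,v=map(int,proj(s,[.541,.148,.02])); cv2.imwrite("pics/w2c.png",cv2.resize(s["bgr"][v-60:v+60,u-60:u+60],(600,600),interpolation=cv2.INTER_CUBIC)); print(u,v)
```

```text
[0.54110968 0.1475096  0.2002298 ] [ 3.14067682e+00 -1.08799890e-03  3.81343392e-01] [ 1.65455742e-01  1.13402117e-01  1.36834215e+00 -6.64068508e-04
  1.65858944e+00  1.35485053e+00]
(326, 175, 49, 47) [0.5503179  0.01908161] 0.060933267532767794 0.0003503365095574889
(214, 132, 75, 73) [0.53878767 0.14837668] 0.09002690607850632 0.00035867468458071375
(np.float64(251.9205423485634), np.float64(167.70017273307784))
(np.float64(251.9057389743734), np.float64(172.134082102655))
251 170
```

View pics/w2.png

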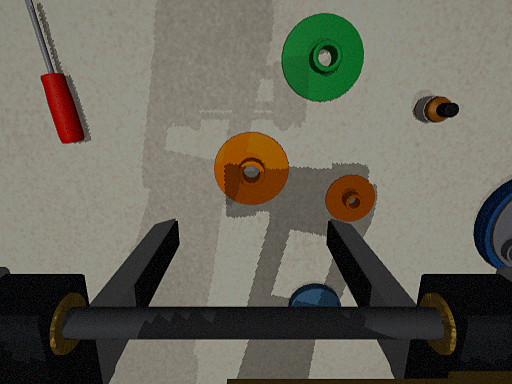

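View pics/w2c.png

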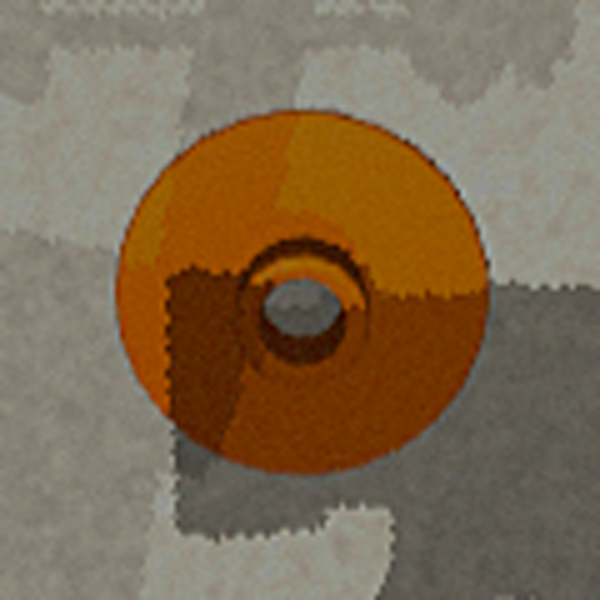

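The large orange ring is at (251,168) in the wrist view. It measures 90 mm, clearly larger than the 61 mm one at (350,198), and is centred at about (0.5395, 0.148). I'll go down with the fingertips 8 mm above the bench, which clears the flange top at 4 mm.

Request:
{"name": "arm_command", "arguments": {"plan": [-0.13,-0.1,2.5,0,0,0,0,0,0,4,0,0,0,0,0,0,4,0,0,0,0,0,0,3.5,0,0,0,0,0,0,2.5,0,0,0,0,0,0,1.2,0,0,0,0,0,0,0.7,0,0,0,0,0,0,0,0,0,0,0]}}

```text
time: 4.42
tool_pos: [0.5396, 0.1488, 0.016]
ee_rot: [3.141, -0.001, 0.382]
wrist_force: [-0.5, 0.4, 0.1]
width: 0.0942
```

Request:
{"name": "arm_command", "arguments": {"plan": [0,0,0,0,0,0,0.5,0,0,0,0,0,0,1,0,0,0,0,0,0,1,0,0,0,0,0,0,1,0,0,0,0,0,0,1,0,0,0,0,0,0,1]}}

```text
time: 5.18
tool_pos: [0.539, 0.1491, 0.0154]
ee_rot: [3.142, 0.0, 0.383]
wrist_force: [0.6, -0.4, 0.1]
width: 0.0374
```

Request:
{"name": "arm_command", "arguments": {"plan": [0,0,0,0,0,0,1,0,0,0,0,0,0,1,0,0,0,0,0,0,1,0,0,0,0,0,0,1]}}

```text
time: 5.68
tool_pos: [0.539, 0.1491, 0.0154]
ee_rot: [3.142, 0.0, 0.383]
wrist_force: [-0.3, -0.0, 0.3]
width: 0.0317
```

Run:
```python
from h import *
o=robot.get_obs(); print(o["width"],o["tool_pos"])
s=snap("wrist"); cv2.imwrite("pics/w3.png",s["bgr"])
```

```text
0.03174536046209459 [0.53898507 0.14908935 0.01541119]
```

View pics/w3.png

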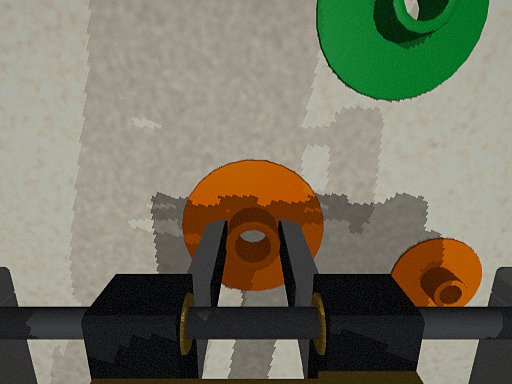

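The hub is held at a 32 mm opening. I'll lift it straight up and check where the ring sits in the jaws.

Request:
{"name": "arm_command", "arguments": {"plan": [0,0,-0.5,0,0,0,1,0,0,-1.5,0,0,0,1,0,0,-3,0,0,0,1,0,0,-4,0,0,0,1,0,0,-4,0,0,0,1,0,0,-3.5,0,0,0,1,0,0,-2,0,0,0,1,0,0,0,0,0,0,1]}}

```text
time: 6.72
tool_pos: [0.5403, 0.1493, 0.204]
ee_rot: [3.14, -0.006, 0.383]
wrist_force: [-0.1, -0.2, -1.1]
width: 0.0319
```

Run:
```python
from h import *
o=robot.get_obs(); print(o["width"],o["tool_pos"],o["ee_rot"],o["wrist_force"])
s=snap("wrist"); cv2.imwrite("pics/w4.png",s["bgr"])
cv2.imwrite("pics/w4c.png",cv2.resize(s["bgr"][140:310,170:340],(680,680)[:2] if 0 else (595,595),interpolation=cv2.INTER_CUBIC))
# tool-frame fit: plane of flange top, at tool z = +0.0154-0.004
s["W"]=s["tool_from_camera"]
for c in blobs(s,(5,130,30),(20,255,255),500):
    print(cv2.boundingRect(c))
    h=c[c[:,0,1]<235][:,None,0] if 0 else c[c[:,0,1]<235]
    for z in (.0114,.0154): print(circ(s,h,z))
    print("hub centre predicted px",proj(s,[0,0,.0154-.028]),proj(s,[0,0,.0154]))
t=snap("top"); cv2.imwrite("pics/t4.png",t["bgr"]); t=snap("scene"); cv2.imwrite("pics/s4.png",t["bgr"])
```

```text
0.03191740964599937 [0.54029088 0.14934623 0.20396022] [ 3.140206   -0.00616074  0.38281354] [-0.11634105 -0.2359988  -1.10825509]
(91, 371, 332, 13)Traceback (most recent call last):
  File "<stdin>", line 10, in <module>
  File "h.py", line 27, in circ
    A=np.c_[2*p,np.ones(len(p))]; x=np.linalg.lstsq(A,(p**2).sum(1),rcond=None)[0]
                                                      ~~~~~~~~~~^^^
    return umr_sum(a, axis, dtype, out, keepdims, initial, where)
numpy.exceptions.AxisError: axis 1 is out of bounds for array of dimension 1
```

View pics/w4c.png

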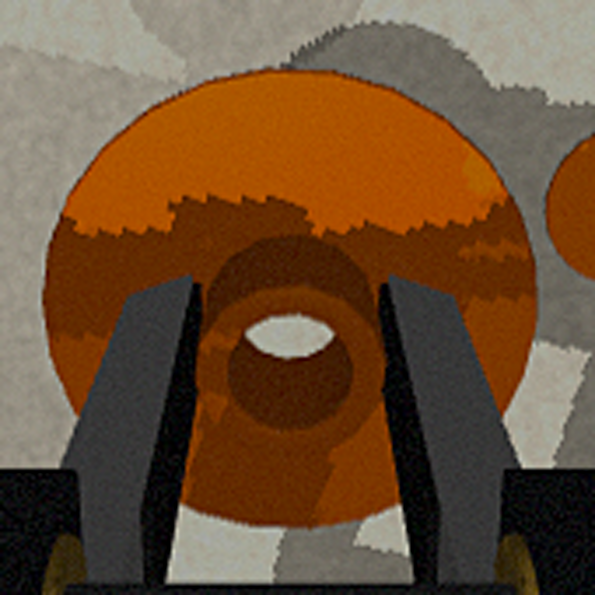

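The ring is held with the hub between the pads, with its hole at full-frame (253,246). I'll measure its offset in the tool frame, keeping only the ring's own blob.

Run:
```python
from h import *
o=robot.get_obs(); print(o["width"],o["tool_pos"],o["ee_rot"],o["wrist_force"])
s=snap("wrist")
Wt=s["W"].copy(); s["W"]=s["tool_from_camera"]
for c in blobs(s,(5,130,30),(20,255,255),2000):
    print(cv2.boundingRect(c))
    h=c[(c[:,0,1]<215)]
    if len(h)<50: continue
    for z in (.0114,.0154): print(circ(s,h,z))
print("pred px hub top",proj(s,[0,0,.0154-.028]),"hole bottom",proj(s,[0,0,.0154]))
# hub top hole: image mid (290,358)/3.5
print("hub hole centre tool",onz(s,170+290/3.5-.4,140+365/3.5-.4,.0154-.028))
t=snap("scene"); cv2.imwrite("pics/s4.png",t["bgr"])
T=R.from_euler("xyz",o["ee_rot"])
print(T.inv().apply(np.array([.6062,-.211,.2])-o["tool_pos"])*100)
```

```text
0.03223668438233382 [0.53939966 0.14918508 0.20181709] [ 3.14095572e+00 -2.51018409e-03  3.82816262e-01] [ 0.83003334 -0.6722259  -0.98822192]
(182, 159, 142, 132)
(array([-2.16033588e-06,  3.48722891e-04]), np.float64(0.045125813356978864), np.float64(0.000210688080559191))
(array([-0.00174723,  0.00034908]), np.float64(0.04611317504374627), np.float64(0.00021529797727079324))
pred px hub top (np.float64(251.9197415809427), np.float64(245.7306711130173)) hole bottom (np.float64(251.99055953995776), np.float64(226.2624778149293))
hub hole centre tool [ 0.00115244  0.00030623 -0.0126    ]
[-7.25807523 35.9064675   0.18636025]
```

View pics/s4.png

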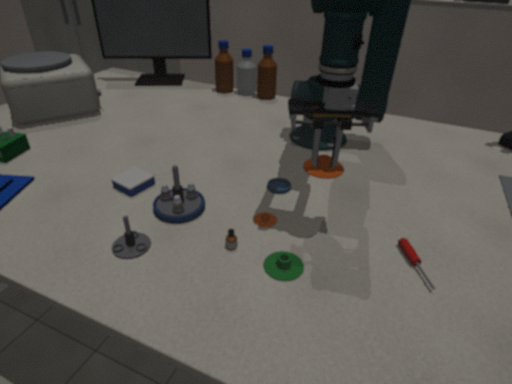

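The held ring is centred on the tool axis within about 1 mm and level. I'll carry it over the stem at this height; its underside is at about 0.185 m and the stem top at 0.134 m.

Request:
{"name": "arm_command", "arguments": {"plan": [-0.6,3,0,0,0,0,1,-1,5,0,0,0,0,1,-1,5,0,0,0,0,1,-1,5,0,0,0,0,1,-1,5,0,0,0,0,1,-1,5,0,0,0,0,1,-1,5,0,0,0,0,1,-0.7,2.9,0,0,0,0,1]}}

```text
time: 7.88
tool_pos: [0.6046, -0.2135, 0.198]
ee_rot: [-3.139, 0.003, 0.381]
wrist_force: [0.2, 0.9, -0.4]
width: 0.0319
```

Request:
{"name": "arm_command", "arguments": {"plan": [0,0,0,0,0,0,1,0,0,0,0,0,0,1,0,0,0,0,0,0,1]}}

```text
time: 8.25
tool_pos: [0.6053, -0.2097, 0.2003]
ee_rot: [-3.141, 0.0, 0.384]
wrist_force: [0.2, 0.6, -0.8]
width: 0.0322
```

Run:
```python
from h import *
o=robot.get_obs(); print(o["width"],o["tool_pos"],o["ee_rot"],o["joint_positions"])
s=snap("wrist"); cv2.imwrite("pics/w5c.png",cv2.resize(s["bgr"][140:310,170:340],(680,680)[:2] if 0 else (595,595),interpolation=cv2.INTER_CUBIC))
T=R.from_euler("xyz",o["ee_rot"])
print(T.inv().apply(np.array([.6062,-.211,.2])-o["tool_pos"])*100, proj(s,[.6062,-.211,.134]))
s=snap("scene"); cv2.imwrite("pics/s5c.png",cv2.resize(s["bgr"][110:240,120:250],(650,650)[:2] if 0 else (600,600),interpolation=cv2.INTER_CUBIC))
for z in (.134,.069): print(proj(s,[.6062,-.211,z]))
```

```text
0.03221761106506974 [ 0.60527919 -0.20973003  0.20028196] [-3.14092449e+00  2.71525273e-04  3.84452702e-01] [-4.22169602e-01  2.93707572e-01  1.15573515e+00  2.68293299e-04
  1.69282018e+00  7.64206682e-01]
[0.03773682 0.15228126 0.02808398] (np.float64(254.0036559303546), np.float64(201.13075938073283))
(np.float64(174.52030840191492), np.float64(164.9471183534489))
(np.float64(177.0216245441313), np.float64(186.46935732165403))
```

View pics/w5c.png

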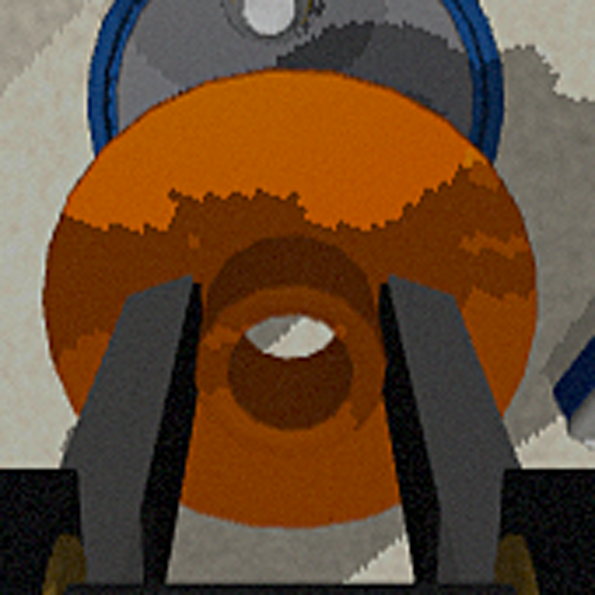

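View pics/s5c.png

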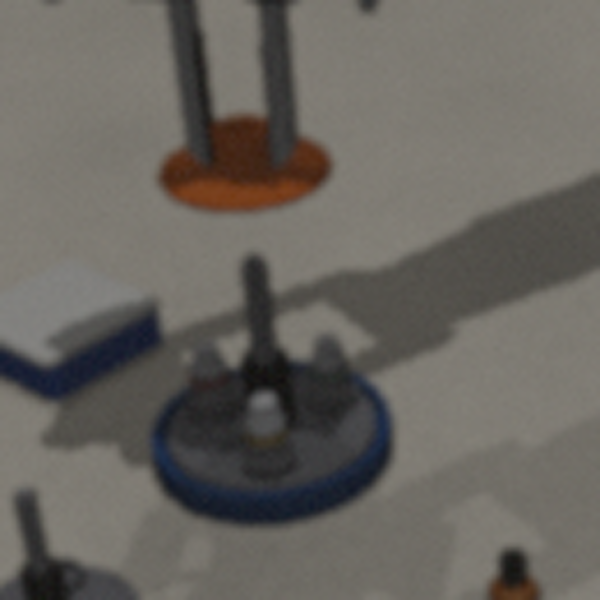

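The ring hangs level above the stem. 1.5 mm of jaw-axis error remains, so I'll correct it and lower until the ring just passes the stem tip, then check the force.

Request:
{"name": "arm_command", "arguments": {"plan": [0,0.12,1,0,0,0,1,0,0,1.5,0,0,0,1,0,0,1.2,0,0,0,1,0,0,0.8,0,0,0,1,0,0,0.6,0,0,0,1,0,0,0.6,0,0,0,1,0,0,0,0,0,0,1]}}

```text
time: 9.22
tool_pos: [0.6057, -0.2122, 0.143]
ee_rot: [-3.141, 0.001, 0.383]
wrist_force: [-0.2, -0.2, -0.6]
width: 0.0326
```

Run:
```python
from h import *
o=robot.get_obs(); print(o["width"],o["tool_pos"],o["ee_rot"],o["wrist_force"],o["wrist_torque"])
s=snap("wrist"); cv2.imwrite("pics/w6c.png",cv2.resize(s["bgr"][140:310,170:340],(595,595),interpolation=cv2.INTER_CUBIC))
s=snap("scene"); cv2.imwrite("pics/s6c.png",cv2.resize(s["bgr"][110:240,120:250],(600,600),interpolation=cv2.INTER_CUBIC))
```

```text
0.032584926825073544 [ 0.60565165 -0.21223853  0.14299528] [-3.14114449e+00  5.14657517e-04  3.82741750e-01] [-0.24459331 -0.15995581 -0.60633782] [ 0.02376979 -0.00274402  0.01093763]
```

View pics/w6c.png

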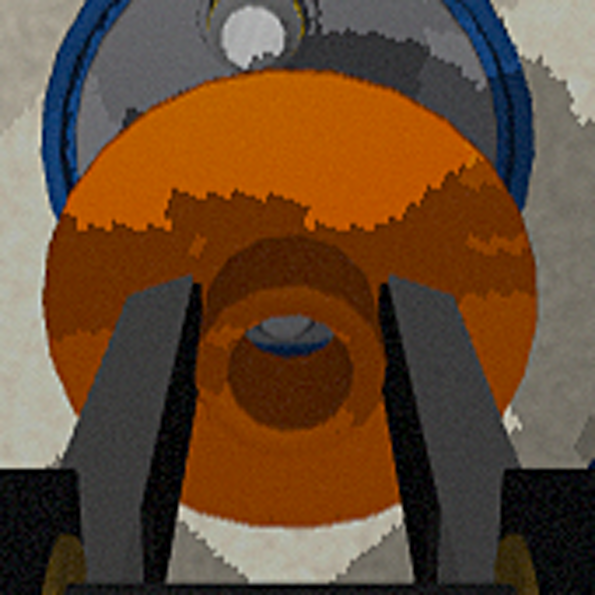

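View pics/s6c.png

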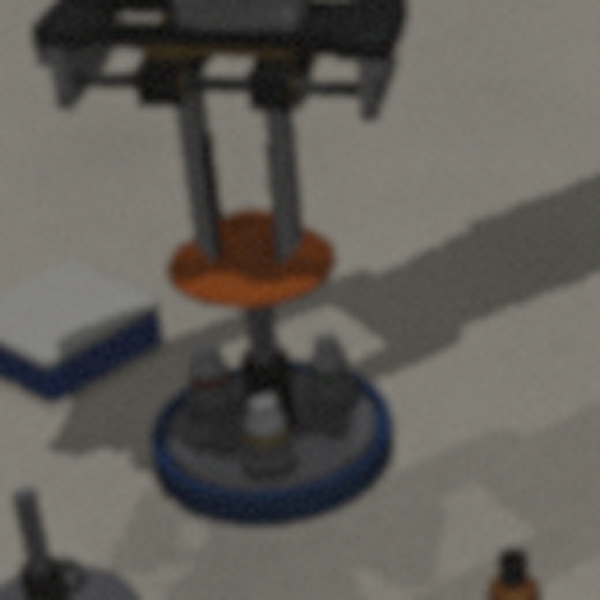

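Run:
```python
from h import *
s=snap("wrist"); c=s["bgr"][222:262,230:275].astype(float)*1.6
cv2.imwrite("pics/w6d.png",cv2.resize(c.clip(0,255).astype(np.uint8),(675,600),interpolation=cv2.INTER_CUBIC))
print(proj(s,[.6062,-.211,.134]))
```

```text
(np.float64(250.04997058764107), np.float64(228.71283276439885))
```

View pics/w6d.png

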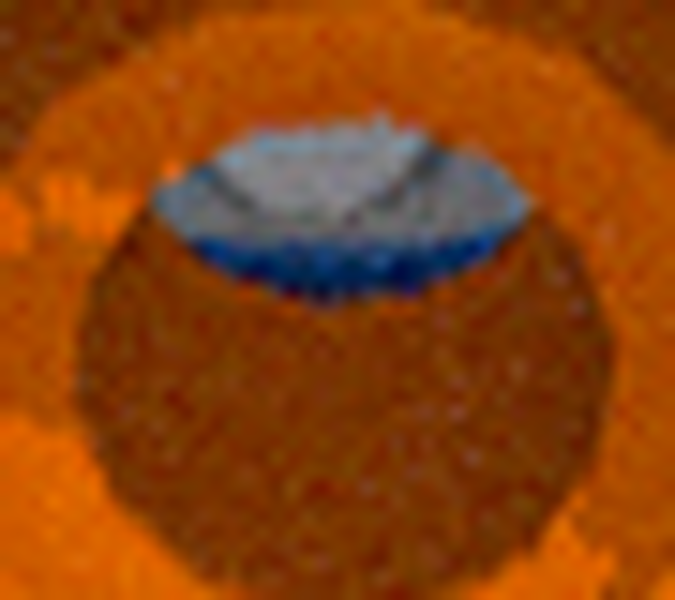

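The stem tip shows through the hole as a light disc, about 0.9 mm to the −y side of the hole's centre and well inside the 2 mm clearance. I'll nudge over and lower to just above the shoulder.

Request:
{"name": "arm_command", "arguments": {"plan": [0.02,-0.08,0.3,0,0,0,1,0,0,0.8,0,0,0,1,0,0,1,0,0,0,1,0,0,1,0,0,0,1,0,0,0.9,0,0,0,1,0,0,0.7,0,0,0,1,0,0,0.5,0,0,0,1,0,0,0.2,0,0,0,1]}}

```text
time: 10.38
tool_pos: [0.6057, -0.2115, 0.0892]
ee_rot: [-3.142, 0.0, 0.383]
wrist_force: [0.4, -0.1, -0.9]
width: 0.0319
```

Request:
{"name": "arm_command", "arguments": {"plan": [0,0,0,0,0,0,1,0,0,0,0,0,0,1]}}

```text
time: 10.62
tool_pos: [0.606, -0.2116, 0.09]
ee_rot: [3.141, -0.001, 0.383]
wrist_force: [0.5, 0.7, -1.3]
width: 0.0321
```

Request:
{"name": "arm_command", "arguments": {"plan": [0,0,0.2,0,0,0,1,0,0,0.2,0,0,0,1,0,0,0,0,0,0,1,0,0,0,0,0,0,0.5,0,0,0,0,0,0,0.4,0,0,0,0,0,0,0.4,0,0,0,0,0,0,0.4]}}

```text
time: 11.5
tool_pos: [0.6058, -0.2115, 0.0856]
ee_rot: [3.141, -0.0, 0.383]
wrist_force: [0.1, -0.3, 0.2]
width: 0.0564
```

Run:
```python
from h import *
o=robot.get_obs(); print(o["width"],o["tool_pos"],o["ee_rot"],o["wrist_force"])
s=snap("wrist"); cv2.imwrite("pics/w7.png",s["bgr"])
s=snap("scene"); cv2.imwrite("pics/s7c.png",cv2.resize(s["bgr"][110:240,120:250],(600,600),interpolation=cv2.INTER_CUBIC))
```

```text
0.05643081207976576 [ 0.60580592 -0.21150872  0.08564266] [ 3.14131430e+00 -1.80428497e-04  3.82777166e-01] [ 0.09354925 -0.29015069  0.18964981]
```

View pics/w7.png

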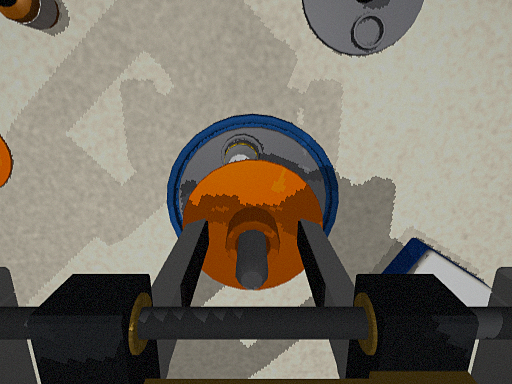

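View pics/s7c.png

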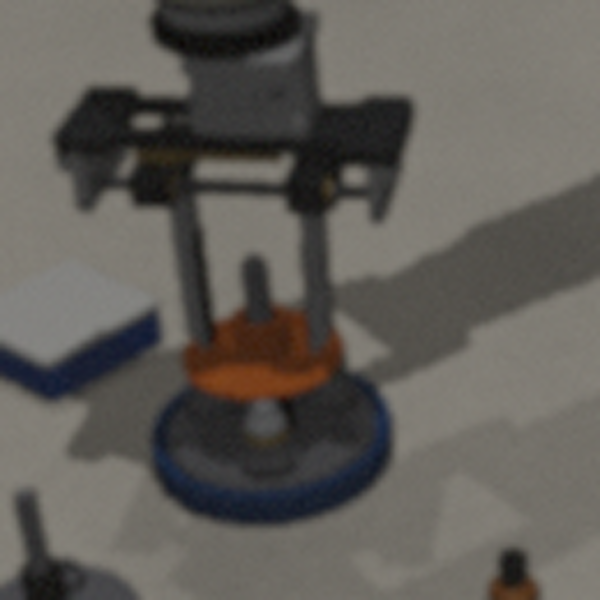

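The ring is released and sits low on the stem, with a yellow-banded objective visible under the flange in the scene view. I'll rise to the stem grip height, TCP 0.110 m, and check the seating in two views.

Request:
{"name": "arm_command", "arguments": {"plan": [0,0,-0.5,0,0,0,0.4,0,0,-0.9,0,0,0,0.4,0,0,-0.8,0,0,0,0.4,0,0,-0.24,0,0,0,0.4,0,0,0,0,0,0,0.4,0,0,0,0,0,0,0.4]}}

```text
time: 12.35
tool_pos: [0.6055, -0.2114, 0.1095]
ee_rot: [-3.141, 0.0, 0.383]
wrist_force: [-0.4, 0.4, -0.4]
width: 0.0563
```

Run:
```python
from h import *
o=robot.get_obs(); print(o["width"],o["tool_pos"],o["ee_rot"],o["wrist_force"])
P={}
for n in("wrist","scene"):
    s=snap(n); P[n]=s
    cv2.imwrite(f"pics/{n}8.png",s["bgr"])
    for c in blobs(s,(4,130,30),(20,255,255),300):
        b=cv2.boundingRect(c); u,v=proj(s,[.606,-.2116,.073])
        if not(b[0]<u<b[0]+b[2] and b[1]<v<b[1]+b[3]): continue
        if n=="wrist": c=c[c[:,0,1]<210]
        print(n,b,u,v)
        for z in(.070,.073,.078,.083): print(z,circ(s,c,z))
s=P["scene"]; cv2.imwrite("pics/s8c.png",cv2.resize(s["bgr"][130:230,130:230],(600,600),interpolation=cv2.INTER_CUBIC))
w=P["wrist"]; cv2.imwrite("pics/w8c.png",cv2.resize(w["bgr"][100:310,150:360],(600,600),interpolation=cv2.INTER_CUBIC))
```

```text
0.0563361635552925 [ 0.60552265 -0.21136662  0.10950552] [-3.14114066e+00  4.68246539e-04  3.82858596e-01] [-0.39118035  0.42277465 -0.35208879]
wrist (190, 153, 126, 118) 252.60221221269694 214.22607321047857
0.07 (array([ 0.60468668, -0.21220017]), np.float64(0.04578060038957361), np.float64(0.00020681271561912427))
0.073 (array([ 0.60575424, -0.21176944]), np.float64(0.04512932039599483), np.float64(0.00020387057456036032))
0.078 (array([ 0.60753351, -0.21105157]), np.float64(0.04404385374002517), np.float64(0.0001989670061290983))
0.083 (array([ 0.60931278, -0.21033369]), np.float64(0.042958387084063895), np.float64(0.00019406343769783356))
scene (160, 177, 34, 20) 176.72594899492998 185.09893520032324
0.07 (array([ 0.60833871, -0.20966941]), np.float64(0.042863188640123014), np.float64(0.003818963364584512))
0.073 (array([ 0.61202417, -0.20676975]), np.float64(0.04261889700228801), np.float64(0.0037971978159919385))
0.078 (array([ 0.61816661, -0.20193699]), np.float64(0.04221174427255963), np.float64(0.003760921901671102))
0.083 (array([ 0.62430904, -0.19710423]), np.float64(0.04180459154282004), np.float64(0.003724645987350196))
```

View pics/s8c.png

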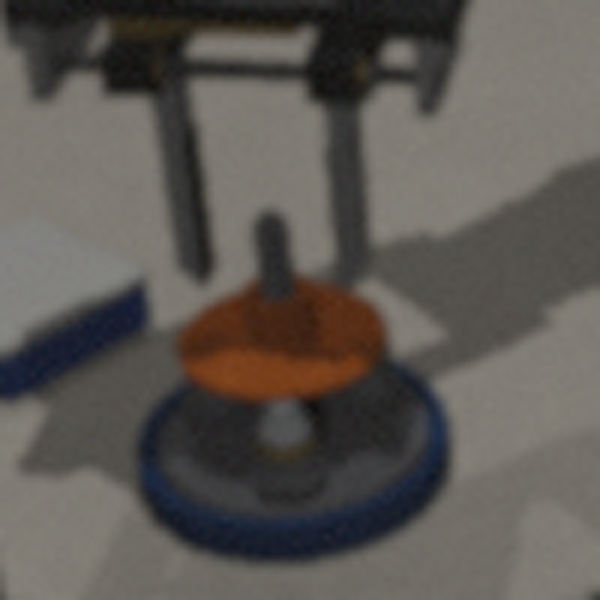

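View pics/w8c.png

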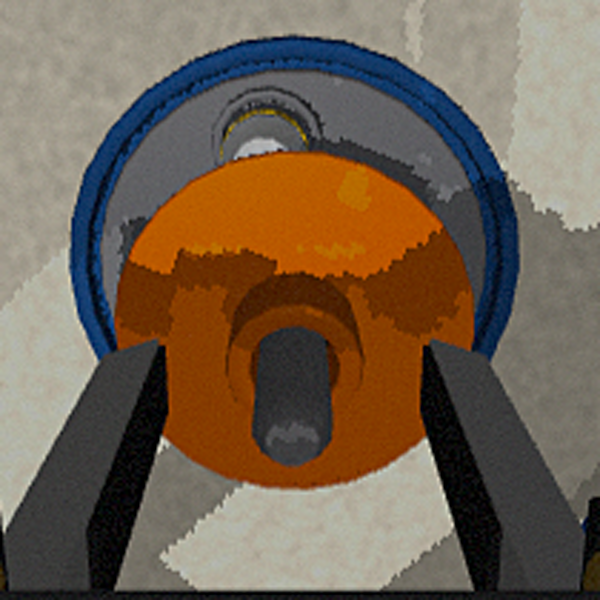

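The ring is home. Fitted on the home plane z=0.073, the flange radius is 45.1 mm, the same as when held at a known height, and its centre (0.6058, -0.2118) is on the stem. Next I grip the stem.

Request:
{"name": "arm_command", "arguments": {"plan": [0.05,0,-0.05,0,0,0,0.4,0,0,0,0,0,0,0.6,0,0,0,0,0,0,0.8,0,0,0,0,0,0,1,0,0,0,0,0,0,1,0,0,0,0,0,0,1,0,0,0,0,0,0,1,0,0,0,0,0,0,1]}}

```text
time: 13.45
tool_pos: [0.606, -0.2109, 0.1104]
ee_rot: [-3.141, 0.0, 0.383]
wrist_force: [-1.1, 2.3, 1.1]
width: 0.0154
```

Request:
{"name": "arm_command", "arguments": {"plan": [0,0,0,0,0,0,1,0,0,0,0,0,0,1,0,0,0,0,0,0,1]}}

```text
time: 13.82
tool_pos: [0.606, -0.2109, 0.1104]
ee_rot: [-3.141, 0.0, 0.383]
wrist_force: [-0.5, 2.4, 1.5]
width: 0.0155
```

The stem is gripped, with the opening at 15.5 mm for a 16 mm stem. I'll lift gently, 1 cm first and then the rest.

Request:
{"name": "arm_command", "arguments": {"plan": [0,0,-0.2,0,0,0,1,0,0,-0.4,0,0,0,1,0,0,-0.4,0,0,0,1,0,0,0,0,0,0,1]}}

```text
time: 14.32
tool_pos: [0.6065, -0.2116, 0.1206]
ee_rot: [3.141, -0.0, 0.383]
wrist_force: [0.4, -0.7, -6.5]
width: 0.0155
```

Request:
{"name": "arm_command", "arguments": {"plan": [0,0,-0.6,0,0,0,1,0,0,-1.2,0,0,0,1,0,0,-1.6,0,0,0,1,0,0,-1.7,0,0,0,1,0,0,-1.6,0,0,0,1,0,0,-1.2,0,0,0,1,0,0,-0.8,0,0,0,1,0,0,-0.3,0,0,0,1]}}

```text
time: 15.32
tool_pos: [0.6063, -0.2113, 0.2109]
ee_rot: [3.141, -0.0, 0.383]
wrist_force: [0.5, -0.7, -6.8]
width: 0.0153
```

Request:
{"name": "arm_command", "arguments": {"plan": [0,0,0,0,0,0,1,0,0,0,0,0,0,1,0,0,0,0,0,0,1,0,0,0,0,0,0,1]}}

```text
time: 15.82
tool_pos: [0.6061, -0.2112, 0.2101]
ee_rot: [-3.141, 0.0, 0.383]
wrist_force: [0.8, 0.2, -7.0]
width: 0.0154
```

Run:
```python
from h import *
o=robot.get_obs(); print(o["width"],o["tool_pos"],o["ee_rot"],o["wrist_force"],o["wrist_torque"],np.abs(o["qvel"]).max())
w=snap("wrist"); cv2.imwrite("pics/w9.png",w["bgr"])
for c in blobs(w,(4,130,30),(20,255,255),2000):
    h=c[c[:,0,1]<210]
    if len(h)>40: print(cv2.boundingRect(c),circ(w,h,.173))
s=snap("scene"); cv2.imwrite("pics/s9c.png",cv2.resize(s["bgr"][80:260,90:330],(800,600),interpolation=cv2.INTER_CUBIC))
t=snap("top"); cv2.imwrite("pics/t9.png",t["bgr"])
print([proj(s,[.606,-.211,z]) for z in(.114,.169)])
```

```text
0.01535765495134458 [ 0.60610589 -0.21124271  0.21005319] [-3.14131880e+00  3.86546272e-04  3.82827165e-01] [ 0.78090752  0.17217258 -6.99155287] [ 0.0501919   0.01440161 -0.05386227] 0.0030330151805108433
(191, 153, 125, 104) (array([ 0.60602769, -0.2122046 ]), np.float64(0.045023299576714595), np.float64(0.0002343714938925731))
[(np.float64(175.35577002354484), np.float64(171.70874769829666)), (np.float64(173.13891291642344), np.float64(152.61982412032236))]
```

View pics/s9c.png

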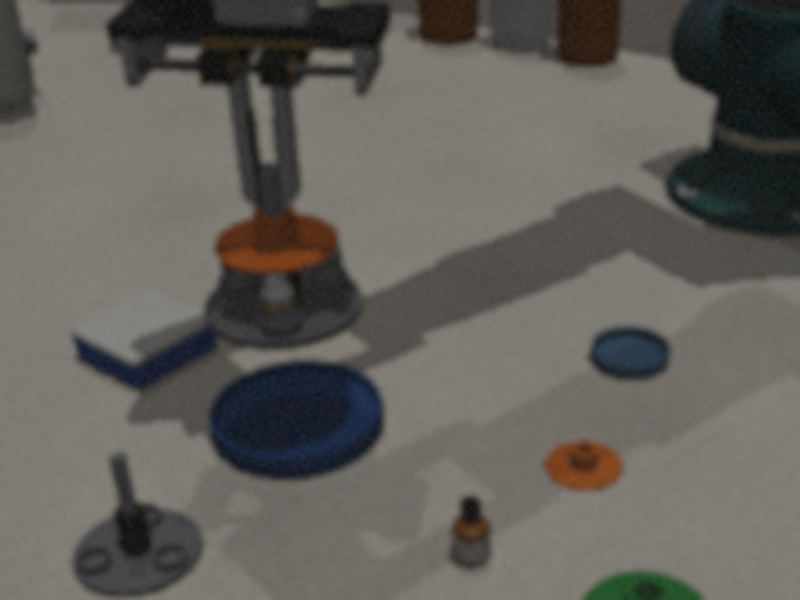

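View pics/w9.png

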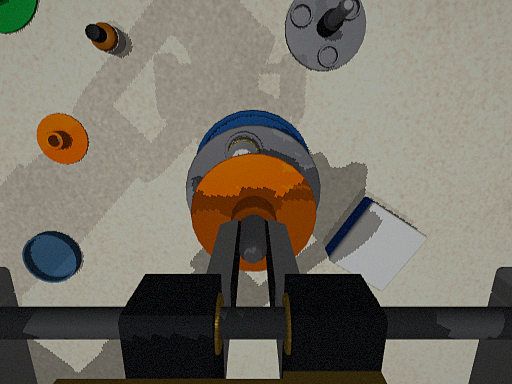

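View pics/t9.png

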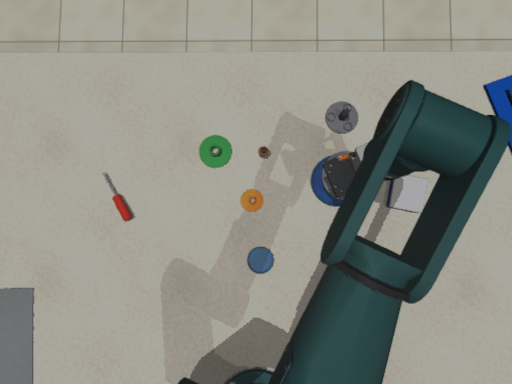

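The carrier hangs level above the empty dock. It has risen 99.7 mm, the load is 6.7 N (about 0.68 kg, so nothing was lost), the ring is still home, and the bystanders haven't moved. I'll let it settle briefly and hand in.

Request:
{"name": "arm_command", "arguments": {"plan": [0,0,0,0,0,0,1,0,0,0,0,0,0,1,0,0,0,0,0,0,1,0,0,0,0,0,0,1]}}

```text
time: 16.48
tool_pos: [0.6062, -0.2113, 0.2104]
ee_rot: [3.141, -0.0, 0.383]
wrist_force: [0.1, 0.3, -6.6]
width: 0.0154
```

Run:
```python
from bench import robot,close_job
o=robot.get_obs(); print(o["time"],o["tool_pos"],o["ee_rot"],o["wrist_force"],o["width"])
print(close_job())
```

```text
16.475 [ 0.60620637 -0.21130339  0.21040242] [ 3.14147499e+00 -2.42968465e-05  3.82802421e-01] [ 0.06919486  0.32314995 -6.629888  ] 0.015434274620236112
the job is handed in; nothing more can be done
None
```

I slid the larger orange ring down the carrier's stem onto its shoulder, then gripped the stem and lifted the loaded carrier straight up out of the dock. I handed the job in at 16.5 s with the carrier still held in the gripper.

My last checks:
- **Lift:** the tool rose 100 mm after gripping the stem, and stands vertical to within 0.001 rad.
- **Load:** about 6.6 N on the wrist, or about 0.68 kg, which matches the loaded carrier plus ring. The pictures show the yellow-banded objective in its cup; the ring hides most of the other two.
- **Ring:** still on the shoulder after the lift, centred on the stem to about 1 mm by the wrist camera. In the scene view a circle fit to the ring's outline, taken before the lift, was poor (about 4 mm scatter) because the hub and stem spoil the outline. I judged that view by eye.
- **Surroundings:** the bottle, dish, box, screwdriver and look-alikes looked undisturbed in the last pictures, though I did not re-measure them.

No check failed.

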